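# Make up two microscope kits in a stacking frame

### The arm

A 6-joint arm with a two-finger parallel gripper is mounted at the origin on a cart in front of the work surface, level with it; the furniture and walls round the work are solid. World frame = base frame: x ahead of the robot, y to its left, z up, the work surface at z = 0. Lengths are in m, angles in rad, forces in N, time in s.
With the tool pointing down it reaches from about 0.425 to 0.95 m from the base axis. Payload 3.5 kg.
Tool frame: the origin (TCP) lies midway between the tips of the shut fingers; the grasp point (between the pads) lies 19 mm behind it; z points along the fingers, y is the line along which they close (so a half turn about z gives the same grasp; the last joint's range is limited). The gripper opens to 85 mm and grips with 20 to 120 N. Pads are 22 mm wide; open, the fingers measure 114 mm over their backs; the gripper's body (76 mm by 85 mm) begins 54 mm behind the grasp point. The pads swing forward as they close: fully open they stand 13 mm farther back than shut.
Start: joints at [1.054, 0.286, 1.577, -0, 1.279, -0.15], TCP at [0.242, 0.63, 0.231] pointing down, gripper open.
Joint ranges: [-2.77, 2.77], [-0.9, 2.22], [0.21, 2.48], [-1.53, 4.67], [0.24, 2.81], [-2.84, 2.84]. Speed limits (rad/s): [2.79, 2.79, 3.14, 3.14, 3.14, 3.14].

### API

Orientations are given as a unit quaternion [x, y, z, w].
In Python, from plant import get_state, read_camera, ctrl gives the robot as it stands.
- The arm moves only by the shell command python3 -m crank 'ROWS' [FORCE]. ROWS is JSON, a list of rows, each a list of 3 entries, a list of its own where there are three numbers: the shift along the tool's x, y, z in mm, then the turn about the tool's z in degrees, then the closure in counts, from 0 (fully open) to 255 (shut). In form: [[[tx, ty, tz], yaw, claw], ...]. A call has 1 to 10 rows; each row is the pose to reach, as a shift and turn from the pose commanded when the call began, along the tool's axes at that moment; what a row does not reach only later rows make up. A row lasts 1/10 s, in which the tool goes at most 50 mm and 8.59 degrees, less where a joint would pass 70% of its speed; a pose out of reach is approached as far as the arm can. A call with a gripper value outside its range is refused whole. The fingers move at their own pace and stop on an object; FORCE is the grip in N (left out, the last holds). Time passes only in rows, so rows that repeat a pose let the fingers close. It gives the time, the measured TCP pose, the force, the opening and the grip force at its end, in the units of the state.
- get_state(): the state, without advancing time (a new reading comes with each control period).
- read_camera(name): name is "scene" or "top" or "wrist"; returns a dict with "frame" (400x640x3 uint8, blue, green, red), "range_z" (400x640 float32, m along the optical axis (not along the pixel's ray), 0 where there is no reading), "vfov" (degrees; the focal length in pixels is half the picture's height over the tangent of half this angle, whatever the lens; pixels are square), "cx", "cy" (the principal point, pixels), "k1" (the pictures are not rectified: a ray, as slopes to the right and down, at radius r is drawn at 1 + k1 r^2 times it, then the intrinsics apply), "origin" and "orientation" of the camera in the world. Camera axes: x right, y down, z forward; pixel columns grow to the right and rows downward; lengths in m; the calibration is good to about 2 mm. A picture is of the moment at which its call begins.
- ctrl.sign_off(): hands the job in; it is judged then, once.
The state is a dict: "time": time; "qpos": joint angles; "dq": joint speeds; "joint_efforts": joint torques, N m; "eef_pos": TCP position; "tcp_rot": TCP orientation; "contact_force": force on the tool from outside, world axes, zero at the start; "wrist_torque": the same for the moment, N m; "opening": opening from 0.0 (shut) to 1.0 (fully open); "finger_force": force on a finger pad.
Only numpy, scipy, OpenCV 4.12 (cv2) and the standard library are available. Lean on these libraries where they do the work, as an engineer would, in place of code of your own. Each camera call takes 0.05 s, during which the arm holds its last target. There are 200 camera calls.

### The job

Make up the two microscope kits in the stacking frame. Mounting kit: lay the slide mailer and the cover-glass box flat on their own rubber pads on the base frame (the mailer along the long pad), then set the upper tray over them with all four legs fully home in the base's corner sockets. Oil-immersion kit: stand the dropper bottle and the objective canister upright on the tray's two round pads, one on either side of the handle.

Things in the scene. Friction and masses are not known exactly. Their poses are not given: they have to be found in the camera images.
- base_frame: Low grey metal plate 138x144 mm (x,y), fixed; origin: centre of underside, on the worktop; plate top z=6. Flush black pads: long, for the mailer, 46x94, centre x=-34 y=0; short, for the box, 54x50, centre x=34 y=0. Black corner blocks 24x24, top z=18, at x=+-57 y=+-60, each with a 13 mm round socket (3 mm lead-in, bottom z=6). Rails 5 mm above the plate along the ends y=+-66; x sides open.
- tray_handle (a point): Loose tray, 0.3 kg: grey deck 138x144 mm (x,y) on four 10 mm legs with tapered tips. Point: centre of its black handle bar (12 thick in x, 70 long in y, 24 tall); axes as the base's. Leg tips 82 below, at x=+-57 y=+-60; deck top 34 below, fence 5 high round it; round pads (diameter 56) on it at x=+-36 y=0. Home on the base this point is 88 above the base's origin; fits either way round.
- mailer_mid (a point): Slide mailer: flat pale blue plastic case 30 x 82 x 9 mm (x, y, z), lying flat. Point: its centre, half-way up.
- cover_box_mid (a point): Cover-glass box: small white box with a blue lid, 35 x 29 x 18 mm (x, y, z). Point: its centre, half-way up.
- canister_mid (a point): Objective canister: straight round black can with a blue label and a ribbed black cap as wide as the body, 34 mm diameter, 50 mm tall, standing upright. Point: its centre, half-way up.
- oil_bottle_mid (a point): Bottle of immersion oil: the only dropper bottle here; round clear glass body of 32 mm diameter with straight sides up to about 45 mm, black cap and rubber bulb above it, 88 mm tall in all, standing upright. Point: its centre, half-way up (44 mm), just at the top of the straight glass.
There are look-alikes about, which are no part of the job. Of the things that look like the part that bears canister_mid, the smaller one is meant.

How it is judged:
By the outcome, as a careful person would: the job done as asked, in the order asked, and still so for the second after the job is handed in, with the robot touching nothing.
It also fails if it takes over 120 s, if anything falls off the work surface, if the arm or the gripper's body presses on something with over 40 N, if the wrist force passes 120 N, or if a joint passes its speed limit or range.

## Working session

There is one attempt and no reset: what is moved stays moved. The work goes in short steps, Python scripts to look and compute and a shell command to move; the robot and the scene stay as the last step left them, time stands still between calls to the robot, and variables do not carry over. Pictures are saved under pics/ and viewed, at most 14 in all, crops included, and the job is handed in when it is done.

```bash
ls; mkdir -p pics; cat > h.py <<'E'
import numpy as np, cv2
from scipy.spatial.transform import Rotation as R
from plant import get_state, read_camera, ctrl
def cam(name):
    c=read_camera(name); h,w=c["frame"].shape[:2]
    c["f"]=h/2/np.tan(np.radians(c["vfov"])/2)
    c["M"]=R.from_quat(c["orientation"]).as_matrix() if np.size(c["orientation"])==4 else np.array(c["orientation"])
    c["o"]=np.array(c["origin"]); return c
def ray(c,uv):
    uv=np.atleast_2d(np.float64(uv)); K=np.array([[c["f"],0,c["cx"]],[0,c["f"],c["cy"]],[0,0,1.]])
    n=cv2.undistortPoints(uv[:,None],K,np.array([c["k1"],0,0,0.]))[:,0]
    return np.c_[n,np.ones(len(n))]
def onplane(c,uv,z):
    d=ray(c,uv)@c["M"].T; return c["o"]+d*((z-c["o"][2])/d[:,2])[:,None]
def pts(c):  # world xyz for every pixel (nan w/o range)
    h,w=c["range_z"].shape; v,u=np.mgrid[:h,:w]
    d=ray(c,np.c_[u.ravel(),v.ravel()]); z=c["range_z"].ravel().copy(); z[z==0]=np.nan
    return (c["o"]+(d*z[:,None])@c["M"].T).reshape(h,w,3)
def save(c,n): cv2.imwrite("pics/"+n,c["frame"])
E
python3 - <<'E'
from h import *
import pickle
for n in ("scene","top","wrist"):
    c=cam(n); save(c,n+"0.png"); pickle.dump(c,open(n+"0.pkl","wb"))
    print(n,c["o"].round(3),c["M"].round(2).tolist(),c["f"],c["k1"],c["cx"],c["cy"])
print(get_state())
E
```

```text
pics
scene [-0.037 -0.492  0.584] [[0.5, -0.53, 0.69], [-0.87, -0.3, 0.4], [-0.01, -0.79, -0.61]] 460.41123546460403 -0.0786555860633986 308.8337142071119 197.4677205804243
top [ 0.35  -0.184  1.014] [[-0.02, -0.98, 0.2], [-1.0, 0.02, 0.0], [-0.01, -0.2, -0.98]] 502.26143281105897 -0.05149298221561836 324.5255909875415 203.25403827723133
wrist [0.168 0.657 0.374] [[0.36, 0.89, 0.29], [0.93, -0.34, -0.11], [-0.0, 0.31, -0.95]] 334.0428016378581 -0.04562567991429334 316.8736503268584 202.7473812761668
{'time': 0.15, 'qpos': array([ 1.05400920e+00,  2.87013354e-01,  1.57784816e+00, -4.11374530e-06,
        1.27856711e+00, -1.50021888e-01]), 'dq': array([-0.00074019, -0.00276489, -0.00403273, -0.00069966,  0.00043878,
        0.00038703]), 'joint_efforts': array([ 1.13512153e-03, -4.06604862e+01, -2.93138570e+01, -1.08885977e-04,
        3.97481024e-03,  3.89574632e-05]), 'eef_pos': array([0.24178771, 0.62966732, 0.23022676]), 'tcp_rot': array([ 1.82355853e-01,  9.83232170e-01, -8.68078523e-04, -2.98560590e-04]), 'contact_force': array([-0.26612248,  0.25766256, -0.13114277]), 'wrist_torque': array([-0.02102264,  0.00886897, -0.02238321]), 'finger_force': 0.0, 'opening': 0.998734490998204}
```

View pics/top0.png

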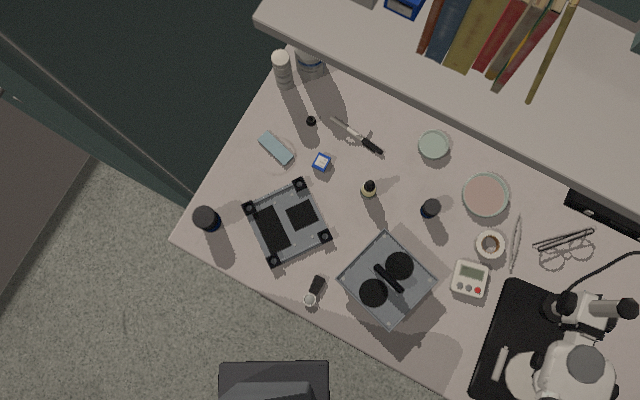

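View pics/scene0.png

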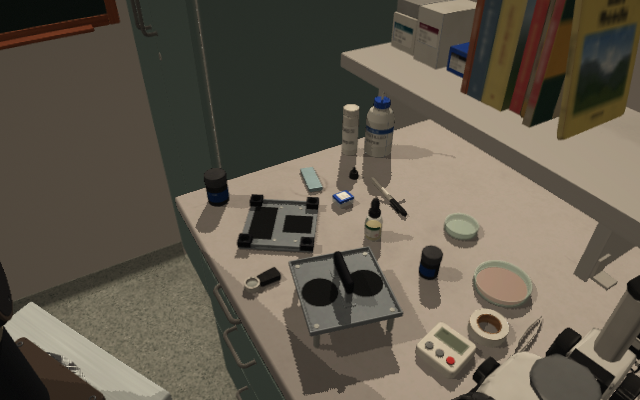

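Candidates, as top-view pixels:
- **Canister:** the black can with blue label at (431,208) is smaller than the one at (207,218), so I choose (431,208).
- **Dropper bottle:** (369,187), the only one with a bulb. The black nub at (311,121) and the white bottles at (282,70) and (310,60) are not it.
- **Mailer:** (276,148).
- **Cover box:** (321,162). The blue box on the shelf at (405,8) is not it.
- **Base and tray:** base at (287,222), tray at (387,280).

I'll check these choices in one close crop.

```bash
python3 - <<'E'
from h import *
import pickle
t=pickle.load(open("top0.pkl","rb")); s=pickle.load(open("scene0.pkl","rb"))
def crop(c,u,v,r=30): return cv2.resize(c["frame"][v-r:v+r,u-r:u+r],(260,260),interpolation=cv2.INTER_CUBIC)
a=np.hstack([crop(s,431,262),crop(s,217,187),crop(s,374,217)])
b=np.hstack([crop(s,325,185),crop(t,276,148),crop(t,321,162)])
cv2.imwrite("pics/crop.png",np.vstack([a,b]))
P=pts(t)
for n,(u,v) in dict(can=(431,206),big=(206,214),bottle=(369,184),mailer=(276,148),box=(321,160),baseplate=(266,205),tray=(387,280),deck=(360,262),table=(350,220),shelf=(330,40),nub=(311,121)).items():
    print(n,P[v,u].round(4))
lab=cv2.connectedComponentsWithStats(((P[...,2]>0.004)&(P[...,2]<0.2)).astype(np.uint8))
for i in range(1,lab[0]):
    st=lab[2][i]
    if st[4]>40:
        m=lab[1]==i; q=P[m]; print(st.tolist(),"h",np.nanpercentile(q[:,2],[50,95,99]).round(3),"min",np.nanmin(q,0).round(3),"max",np.nanmax(q,0).round(3))
E
```

```text
can [ 0.5341 -0.3874  0.0513]
big [0.5242 0.0484 0.0689]
bottle [ 0.5725 -0.2648  0.0861]
mailer [ 0.6719 -0.0803  0.011 ]
box [ 0.6417 -0.1739  0.018 ]
baseplate [ 0.552  -0.0593  0.006 ]
tray [ 0.3911 -0.2906  0.0912]
deck [ 0.4285 -0.2454  0.0468]
table [ 0.5182 -0.2306  0.0006]
shelf [ 0.7938 -0.1953  0.2285]
nub [ 0.7293 -0.1542  0.012 ]
[2, 24, 291, 175, 8461] h [0.109 0.192 0.198] min [ 0.57  -0.117  0.004] max [0.915 0.519 0.2  ]
[294, 48, 32, 32, 647] h [0.056 0.1   0.107] min [ 0.767 -0.186  0.004] max [ 0.855 -0.123  0.2  ]
[306, 116, 10, 10, 76] h [0.012 0.025 0.027] min [ 0.723 -0.163  0.004] max [ 0.741 -0.143  0.028]
[329, 116, 54, 39, 318] h [0.009 0.012 0.013] min [ 0.656 -0.302  0.004] max [ 0.74  -0.192  0.014]
[418, 129, 32, 32, 777] h [0.016 0.019 0.02 ] min [ 0.641 -0.442  0.004] max [ 0.706 -0.376  0.022]
[257, 130, 37, 36, 552] h [0.008 0.011 0.013] min [ 0.636 -0.116  0.004] max [ 0.712 -0.04   0.015]
[312, 152, 19, 21, 244] h [0.017 0.02  0.022] min [ 0.618 -0.192  0.004] max [ 0.659 -0.155  0.022]
[461, 172, 48, 47, 1741] h [0.015 0.018 0.02 ] min [ 0.516 -
[... 542 characters left out ...]
 228, 105, 105, 5508] h [0.047 0.077 0.094] min [ 0.297 -0.392  0.004] max [ 0.493 -0.195  0.097]
[532, 228, 63, 24, 296] h [0.025 0.039 0.04 ] min [ 0.444 -0.719  0.004] max [ 0.49  -0.596  0.042]
[474, 230, 31, 29, 518] h [0.017 0.021 0.022] min [ 0.433 -0.538  0.004] max [ 0.489 -0.478  0.024]
[466, 251, 174, 149, 10353] h [0.026 0.195 0.199] min [ 0.165 -0.82   0.004] max [ 0.441 -0.443  0.2  ]
[449, 260, 40, 39, 1156] h [0.016 0.019 0.021] min [ 0.355 -0.502  0.004] max [ 0.432 -0.423  0.024]
[303, 275, 22, 32, 338] h [0.01  0.014 0.015] min [ 0.347 -0.175  0.004] max [ 0.408 -0.133  0.017]
[610, 384, 9, 16, 75] h [0.198 0.2   0.2  ] min [ 0.191 -0.638  0.191] max [ 0.214 -0.622  0.2  ]
```

View pics/crop.png

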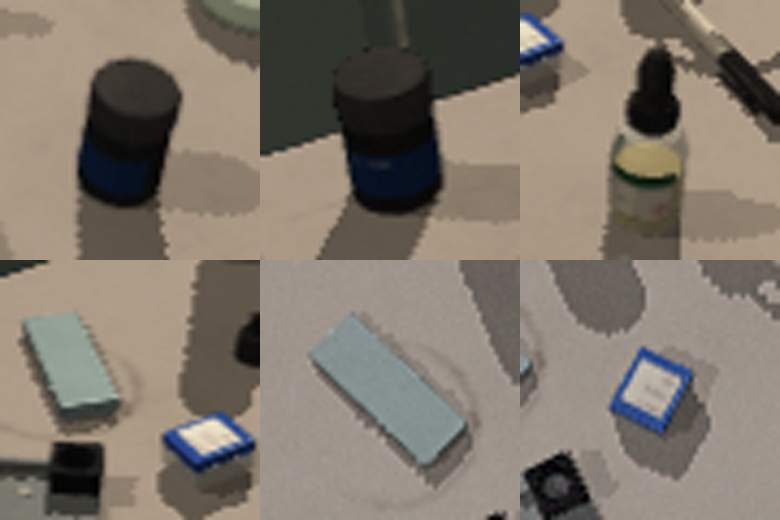

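The crops confirm the choices: the left black can is the smaller one, the bottle has a dropper bulb, and the mailer and the box are clear. Next I'll get the poses.

```bash
cat > poses.py <<'E'
from h import *
import pickle
def rect(xy):
    (c,(w,h),a)=cv2.minAreaRect((xy*1000).astype(np.float32)); 
    return np.round(c,1),round(w,1),round(h,1),round(a,1)   # side w lies along angle a
def blob(m,seed):
    n,l=cv2.connectedComponents(m.astype(np.uint8)); k=l[seed[1],seed[0]]; assert k>0
    return l==k
def edge(m):
    cs,_=cv2.findContours(m.astype(np.uint8),cv2.RETR_EXTERNAL,cv2.CHAIN_APPROX_NONE); return max(cs,key=len)[:,0]
E
python3 - <<'E'
from poses import *
t=pickle.load(open("top0.pkl","rb")); P=pts(t); f=t["frame"].astype(int); hsv=cv2.cvtColor(t["frame"],cv2.COLOR_BGR2HSV); Z=P[...,2]
m=blob((hsv[...,0]>75)&(hsv[...,0]<125)&(hsv[...,1]>25)&(hsv[...,2]>90),(276,148))
print("mailer",rect(onplane(t,edge(m),.009)))
u,v=np.meshgrid(range(640),range(400)); near=(abs(u-321)<14)&(abs(v-162)<14)
m=near&(hsv[...,0]>100)&(hsv[...,0]<130)&(hsv[...,1]>120)
print("box",rect(onplane(t,np.c_[u[m],v[m]],.018)))
n,l,st,ce=cv2.connectedComponentsWithStats(((Z>.013)&(Z<.024)&(u>238)&(u<336)&(v>172)&(v<272)).astype(np.uint8))
for i in range(1,n):
    if st[i][4]>60: print("blk",st[i][4],ce[i].round(1),(np.nanmean(P[l==i],0)*1000).round(1),rect(onplane(t,edge(l==i),.018)))
n,l,st,ce=cv2.connectedComponentsWithStats(((Z>.038)&(Z<.06)&(u>334)&(u<440)&(v>225)&(v<335)).astype(np.uint8))
i=1+np.argmax(st[1:,4]); print("deck",rect(P[l==i][:,:2]), np.nanmedian(P[l==i],0))
m=(Z>.08)&(u>334)&(u<440)&(v>225)&(v<335)
print("handle",rect(P[m][:,:2]),m.sum())
for nm,(a,b),z in (("can",(431,206),.05),("bottle",(369,184),.085)):
    m=(abs(Z-z)<.006)&(abs(u-a)<14)&(abs(v-b)<14); print(nm,rect(P[m][:,:2]),cv2.minEnclosingCircle((P[m][:,:2]*1000).astype(np.float32)))
E
```

```text
Traceback (most recent call last):
  File "poses.py", line 7, in blob
    n,l=cv2.connectedComponents(m.astype(np.uint8)); k=l[seed[1],seed[0]]; assert k>0
                                                                                  ^^^
AssertionError
```

```bash
cat > m1.py <<'E'
from poses import *
t=pickle.load(open("top0.pkl","rb")); P=pts(t); f=t["frame"].astype(int); hsv=cv2.cvtColor(t["frame"],cv2.COLOR_BGR2HSV); Z=P[...,2]
print(hsv[148,276],f[148,276],f[120,240],hsv[170,321],hsv[155,330])
m=blob((f[...,0]-f[...,2]>8)&(f[...,2]>70),(276,148))
print("mailer",rect(onplane(t,edge(m),.009)))
u,v=np.meshgrid(range(640),range(400)); near=(abs(u-321)<14)&(abs(v-162)<14)
m=near&(f[...,0]-f[...,2]>40)
print("box",rect(onplane(t,np.c_[u[m],v[m]],.018)))
n,l,st,ce=cv2.connectedComponentsWithStats(((Z>.013)&(Z<.024)&(u>238)&(u<336)&(v>172)&(v<272)).astype(np.uint8))
for i in range(1,n):
    if st[i][4]>60: print("blk",st[i][4],ce[i].round(1),(np.nanmean(P[l==i],0)*1000).round(1),rect(onplane(t,edge(l==i),.018)))
n,l,st,ce=cv2.connectedComponentsWithStats(((Z>.038)&(Z<.06)&(u>334)&(u<440)&(v>225)&(v<335)).astype(np.uint8))
i=1+np.argmax(st[1:,4]); print("deck",rect(P[l==i][:,:2]), np.nanmedian(P[l==i],0))
m=(Z>.08)&(u>334)&(u<440)&(v>225)&(v<335)
print("handle",rect(P[m][:,:2]),m.sum())
for nm,(a,b),z in (("can",(431,206),.05),("bottle",(369,184),.085)):
    m=(abs(Z-z)<.006)&(abs(u-a)<14)&(abs(v-b)<14); print(nm,rect(P[m][:,:2]),cv2.minEnclosingCircle((P[m][:,:2]*1000).astype(np.float32)))
E
python3 m1.py
```

```text
[ 88  21 147] [146 147 135] [145 154 163] [111 156 137] [ 12  33 139]Traceback (most recent call last):
  File "m1.py", line 5, in <module>
    print("mailer",rect(onplane(t,edge(m),.009)))
                   ~~~~^^^^^^^^^^^^^^^^^^^^^^^^^
  File "poses.py", line 4, in rect
    (c,(w,h),a)=cv2.minAreaRect((xy*1000).astype(np.float32));
                ~~~~~~~~~~~~~~~^^^^^^^^^^^^^^^^^^^^^^^^^^^^^^
cv2.error: OpenCV(4.12.0) /io/opencv/modules/imgproc/src/convhull.cpp:143: error: (-215:Assertion failed) total >= 0 && (depth == CV_32F || depth == CV_32S) in function 'convexHull'
```

```bash
sed -i 's/minAreaRect((xy\*1000)/minAreaRect((np.ascontiguousarray(xy[:,:2])*1000)/' poses.py; sed -i 's/>8)&(f\[...,2\]>70)/>2)\&(f[...,2]>70)/' m1.py; python3 m1.py
```

```text
[ 88  21 147] [146 147 135] [145 154 163] [111 156 137] [ 12  33 139]
mailer (array([674.2, -78.5]), 81.6, 29.8, 43.3)
box (array([ 638.3, -173.3]), 28.3, 33.2, 61.5)
blk 104 [298.8 183.3] [ 593.6 -127.6   16.9] (array([ 593.1, -127.8]), 24.7, 23.8, 23.5)
blk 110 [248.  207.3] [545.8 -24.1  16.7] (array([545.2, -24.3]), 24.2, 24.2, 26.0)
blk 107 [324.5 235.9] [ 484.5 -178.1   16.7] (array([ 484.5, -177.9]), 23.4, 23.3, 25.5)
blk 112 [272.8 260.6] [437.2 -74.6  16.4] (array([436.7, -74.8]), 24.5, 23.8, 24.0)
deck (array([ 394.9, -294.3]), 143.7, 138.3, 44.1) [ 0.39392075 -0.29393096  0.04727349]
handle (array([ 394.2, -294.1]), 69.0, 12.4, 43.5) 269
can (array([ 534. , -390.2]), 32.5, 32.5, 37.6) ((533.742431640625, -390.6220703125), 17.48064422607422)
bottle (array([ 575. , -267.2]), 11.6, 13.7, 88.2) ((574.6466674804688, -267.1167907714844), 7.499696254730225)
```

Poses are in hand. Before travelling I'll make a coarse height map of the walls and shelf.

```bash
python3 - <<'E'
from h import *
import pickle
H=np.full((20,30),-9.)
for n in("top","scene","wrist"):
    P=pts(pickle.load(open(n+"0.pkl","rb"))).reshape(-1,3); P=P[~np.isnan(P[:,0])]
    if n=="wrist": print("wrist zmax",P[:,2].max())
    i=np.floor(P[:,0]/.05).astype(int); j=np.floor((P[:,1]+.7)/.05).astype(int)
    ok=(i>=0)&(i<20)&(j>=0)&(j<30); np.maximum.at(H,(i[ok],j[ok]),P[ok,2]*100)
print("     "+" ".join(f"{-70+5*j:4d}" for j in range(29,-1,-1)))
for i in range(19,3,-1): print(f"{i*5:4d} "+" ".join("   ." if h<-8.9 and h>-9.1 else f"{h:4.0f}" for h in H[i,::-1]))
E
```

```text
wrist zmax 0.32112286691536873
       75   70   65   60   55   50   45   40   35   30   25   20   15   10    5    0   -5  -10  -15  -20  -25  -30  -35  -40  -45  -50  -55  -60  -65  -70
  95    .    .    .    .    .    .    .    .    .    .    .    .    .    .    .    .    .    .   33    9   34   34   34    0    1    .    .    .    .    .
  90    .    .    .    .    .    .    .    .    .    .    .    .    .    .    .    .    .   33   33   34   34   34   34    0    0    1    0    .    .    .
  85    .    .   27   27   27    .    .    .    .    .    .    .    .    .    .    .    .   34   23   27   34   34   34   25    0    0    0    0   35    .
  80    .   27   27    .   24   28    .    .    .    .    .    .    .    .    .    .   35   34   23   23   23   34   28   26    0    0    0   42   33   25
  75   18   28   28    .    .   16   30   31    .    .    .    .    .    .    .   34   42    1   23   24   23   23   39   40   40   40   43   42   25   23
  70   29   29   21    .    .    .    .   32   33   33    .    .    .    .    .   50   42    1    2    3   23   23   23   43   45   48   43
[... 865 characters left out ...]
    0    0    0    2    1    5    6   10    6    6    2    2    2    1    4    1
  35    .    .    .    .    .    .    .    .    .    .    .    .    .    .    .   -1    0    0    2    5    6   10   10    6    2    2    3   19   20    1
  30    .    .    .    .    .    .    .    .    .    .    .    .    .    .    .    .    .    0    2    1    6    6    6    5    0    2    3   20   29   19
  25    .   32   32    .    .    .    .    .    .    .    .    .    .    .    .    .    .    .    .    0    0    6    5    0    0    3   22   23   23   18
  20    .    .   32   32   32    .    .    .    .    .    .    .    .    .    .    .    .    .    .    .    .    0    0    0    1    3   23   23   23    .
```

```bash
cat > d.py <<'E'
# python3 d.py x y z phi [x y z phi ...]  (mm, deg; phi = world angle of tool y) -> rows shift/yaw
import sys; from h import *
def now():
    s=get_state(); return s, s["eef_pos"]*1000, R.from_quat(s["tcp_rot"]).as_matrix()
if __name__=="__main__":
    s,p,M=now(); phi=np.degrees(np.arctan2(M[1,1],M[0,1])); print("t",round(s["time"],2),"tcp",p.round(1),"phi",phi.round(1),"tilt",M[2].round(3),"q",np.degrees(s["qpos"]).round(0),"F",s["contact_force"].round(1),"open",round(s["opening"]*85,1),"ff",round(s["finger_force"],1))
    a=np.array(sys.argv[1:],float).reshape(-1,4)
    for r in a: print(((r[:3]-p)@M).round(1),"yaw",round((phi-r[3]+180)%360-180,1),"dist",np.linalg.norm(r[:3]-p).round())
E
python3 d.py 380 300 230 69  450 0 220 69
```

```text
t 0.15 tcp [241.8 629.7 230.2] phi 69.0 tilt [ 0.    -0.002 -1.   ] q [60. 16. 90. -0. 73. -9.] F [-0.3  0.3 -0.1] open 84.9 ff 0.0
[-247.2 -258.2    0.6] yaw -0.0 dist 357.0
[-420.2 -513.1   11. ] yaw -0.0 dist 663.0
```

```bash
python3 -m crank '[[[-240,-258,0],0,0],[[-240,-258,0],0,0],[[-240,-258,0],0,0],[[-240,-258,0],0,0],[[-240,-258,0],0,0],[[-240,-258,0],0,0],[[-240,-258,0],0,0],[[-240,-258,0],0,0],[[-240,-258,0],0,0]]' 40; python3 d.py 440 10 225 69 600 -165 190 61.5
```

```text
time: 1.05
eef_pos: [0.3739, 0.3022, 0.2312]
tcp_rot: [0.184, 0.983, 0.0, -0.0]
contact_force: [-1.0, -0.1, -0.5]
opening: 1.001
finger_force: 0.0
t 1.05 tcp [373.9 302.2 231.2] phi 68.8 tilt [ 0.  0. -1.] q [ 27.  -9. 117.   0.  72. -42.] F [-1.  -0.1 -0.5] open 85.1 ff 0.0
[-167.3 -248.6    6.1] yaw -0.2 dist 300.0
[-379.7 -353.9   41. ] yaw 7.3 dist 521.0
```

```bash
python3 -m crank '[[[-167,-248,6],0,0],[[-167,-248,6],0,0],[[-167,-248,6],0,0],[[-167,-248,6],0,0],[[-167,-248,6],0,0],[[-167,-248,6],0,0],[[-167,-248,6],0,0]]'; python3 d.py 600 -165 190 61.5
```

```text
time: 1.75
eef_pos: [0.4417, 0.0084, 0.2254]
tcp_rot: [0.185, 0.983, -0.001, 0.0]
contact_force: [-0.1, 1.0, 0.9]
opening: 1.001
finger_force: 0.0
t 1.75 tcp [441.7   8.4 225.4] phi 68.7 tilt [-0.001 -0.001 -1.   ] q [-12. -14. 122.  -0.  72. -81.] F [-0.1  1.   0.9] open 85.1 ff 0.0
[-210.5 -104.    35.7] yaw 7.2 dist 237.0
```

```bash
python3 -m crank '[[[-210,-104,36],7,0],[[-210,-104,36],7,0],[[-210,-104,36],7,0],[[-210,-104,36],7,0],[[-210,-104,36],7,0],[[-210,-104,36],7,0]]'; python3 d.py; python3 - <<'E'
from h import *; import pickle
c=cam("wrist"); save(c,"w1.png"); pickle.dump(c,open("w1.pkl","wb"))
E
```

```text
time: 2.35
eef_pos: [0.6015, -0.1611, 0.1869]
tcp_rot: [0.242, 0.97, 0.0, -0.001]
contact_force: [-0.5, 1.3, -0.5]
opening: 1.0
finger_force: 0.0
t 2.35 tcp [ 601.5 -161.1  186.9] phi 62.0 tilt [ 0.002 -0.    -1.   ] q [-24.  12. 100.   0.  68. -86.] F [-0.5  1.3 -0.5] open 85.0 ff 0.0
```

View pics/w1.png

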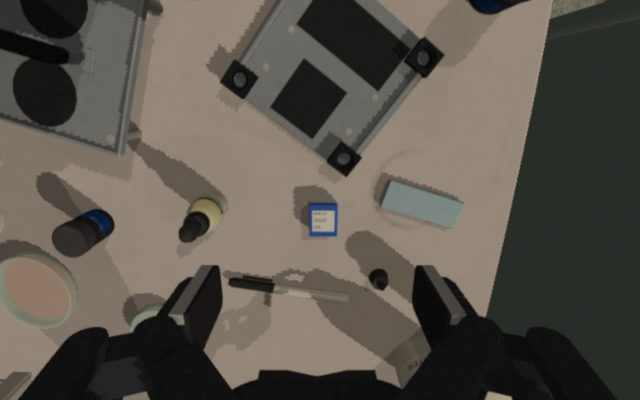

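The wrist view shows the box at (323,219), the mailer at (422,204), base blocks at (239,79), (343,158) and (423,57), the bottle at (205,215) and the small canister at (83,233). I'll measure the box, mailer and blocks from here.

```bash
cat > m2.py <<'E'
from poses import *
c=pickle.load(open("w1.pkl","rb")); P=pts(c); Z=P[...,2]; f=c["frame"].astype(int); u,v=np.meshgrid(range(640),range(400))
m=(f[...,0]-f[...,2]>3)&(f[...,2]>60)&(abs(u-422)<50)&(abs(v-204)<35)
m=blob(m,(422,204)); print("mailer",rect(onplane(c,edge(m),.009)))
m=(f[...,0]-f[...,2]>35)&(abs(u-323)<25)&(abs(v-219)<25)
print("box",rect(onplane(c,np.c_[u[m],v[m]],.018)),"z",np.nanmedian(Z[m]))
for s in((239,79),(343,158),(423,57)):
    m=(Z>.013)&(Z<.024)&(abs(u-s[0])<26)&(abs(v-s[1])<26); print("blk",rect(onplane(c,edge(m),.018)),np.nanmedian(P[m],0).round(4))
print("table z",np.nanmedian(Z[260:280,300:330]))
E
python3 m2.py; python3 d.py 638 -173 60 61.5
```

```text
mailer (array([676.4, -80.1]), 80.5, 28.4, 44.4)
box (array([ 640.8, -175.5]), 27.9, 33.2, 62.0) z 0.019016640422038045
blk (array([ 487.7, -180.1]), 25.3, 25.2, 24.8) [ 0.4876 -0.1805  0.0188]
blk (array([ 596. , -130.3]), 24.9, 24.4, 25.0) [ 0.5959 -0.1301  0.0188]
blk (array([548.6, -27.4]), 25.4, 26.1, 24.4) [ 0.5489 -0.0273  0.0188]
table z 0.0012426818445336607
t 2.4 tcp [ 600.3 -159.4  187.5] phi 62.0 tilt [ 0.003  0.001 -1.   ] q [-24.  12. 100.   0.  68. -86.] F [0.5 1.1 0.1] open 84.9 ff 0.0
[-40.1   5.6 127.4] yaw 0.5 dist 134.0
```

```bash
python3 -m crank '[[[-40,7,127],0.5,110],[[-40,7,127],0.5,110],[[-40,7,127],0.5,110],[[-40,7,127],0.5,110],[[-40,7,127],0.5,110]]'; python3 d.py 639.5 -174.5 4 61.7
```

```text
time: 2.9
eef_pos: [0.6377, -0.1709, 0.0626]
tcp_rot: [0.245, 0.969, 0.0, -0.001]
contact_force: [1.0, -0.8, 0.3]
opening: 0.567
finger_force: 0.0
t 2.9 tcp [ 637.7 -170.9   62.6] phi 61.6 tilt [ 0.001  0.    -1.   ] q [-24.  25.  99.   0.  57. -85.] F [ 1.  -0.8  0.3] open 48.2 ff 0.0
[-3.4 -2.3 58.6] yaw -0.1 dist 59.0
```

```bash
python3 -m crank '[[[-3,-2,30],0,110],[[-3,-2,57],0,110],[[-3,-2,57],0,110],[[-3,-2,57],0,150],[[-3,-2,57],0,200],[[-3,-2,57],0,200],[[-3,-2,57],0,200],[[-3,-2,57],0,200]]' 40; python3 d.py
```

```text
time: 3.7
eef_pos: [0.6417, -0.177, 0.009]
tcp_rot: [0.246, 0.969, -0.0, 0.002]
contact_force: [-1.9, 1.5, 7.0]
opening: 0.323
finger_force: 41.3
t 3.7 tcp [ 641.7 -177.     9. ] phi 61.5 tilt [-0.005  0.001 -1.   ] q [-24.  29.  98.   0.  52. -86.] F [-1.9  1.5  7. ] open 27.4 ff 41.3
```

```bash
python3 -m crank '[[[-3,-2,0],0,200],[[-3,-2,-60],0,200],[[-3,-2,-60],0,200],[[-3,-2,-60],0,200],[[-3,-2,-60],0,200]]'; python3 d.py 532 -134.5 120 24.9 532 -134.5 11 24.9; python3 - <<'E'
from h import *; import pickle
c=cam("wrist"); save(c,"w2.png"); pickle.dump(c,open("w2.pkl","wb"))
E
```

```text
time: 4.2
eef_pos: [0.6409, -0.1795, 0.0653]
tcp_rot: [0.246, 0.969, -0.0, 0.0]
contact_force: [-0.2, -0.0, -0.4]
opening: 0.318
finger_force: 40.4
t 4.2 tcp [ 640.9 -179.5   65.3] phi 61.5 tilt [-0. -0. -1.] q [-24.  25.  98.  -0.  57. -86.] F [-0.2 -0.  -0.4] open 27.0 ff 40.4
[117.2 -12.5 -54.7] yaw 36.6 dist 130.0
[117.2 -12.5  54.3] yaw 36.6 dist 130.0
```

View pics/w2.png

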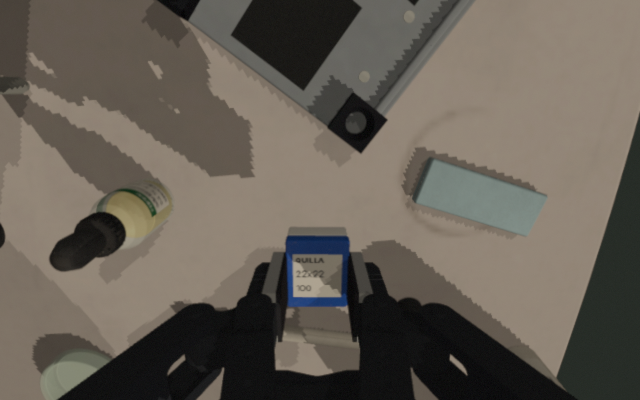

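```bash
python3 -m crank '[[[0,0,0],0,200],[[0,0,0],0,200],[[0,0,0],0,200]]'; python3 d.py 532 -134.5 120 24.9;python3 - <<'E'
from poses import *
for i in range(3):
    c=cam("wrist"); print(get_state()["eef_pos"], c["o"])
P=pts(c);Z=P[...,2]; f=c["frame"].astype(int); u,v=np.meshgrid(range(640),range(400))
m=(f[...,0]-f[...,2]>35)&(abs(u-318)<45)&(abs(v-270)<45)
lid=P[m]; print("lid",np.nanmedian(lid,0), rect(onplane(c,np.c_[u[m],v[m]],np.nanmedian(lid[:,2]))))
m=(f[...,0]-f[...,2]>3)&(f[...,2]>60)&(abs(u-480)<80)&(abs(v-197)<50)
m=blob(m,(480,197)); print("mailer",rect(onplane(c,edge(m),.009)))
s=(357,124); m=(Z>.013)&(Z<.024)&(abs(u-s[0])<36)&(abs(v-s[1])<36); print("blk",rect(onplane(c,edge(m),.018)))
E
```

```text
time: 4.55
eef_pos: [0.6406, -0.1793, 0.0641]
tcp_rot: [0.246, 0.969, 0.0, -0.001]
contact_force: [0.0, 0.4, -0.1]
opening: 0.317
finger_force: 40.4
t 4.55 tcp [ 640.6 -179.3   64.1] phi 61.5 tilt [ 0.002 -0.    -1.   ] q [-24.  25.  98.   0.  57. -86.] F [ 0.   0.4 -0.1] open 26.9 ff 40.4
[116.9 -12.5 -55.6] yaw 36.6 dist 130.0
[ 0.64080207 -0.17944935  0.06445779] [ 0.57154501 -0.1424553   0.20814189]
[ 0.64095945 -0.17947815  0.0647428 ] [ 0.57166349 -0.14250179  0.20839899]
[ 0.64104126 -0.17954263  0.06491125] [ 0.57175544 -0.14253664  0.20862228]
lid [ 0.63276014 -0.17776179  0.07482559] (array([ 639.4, -179.1]), 28.2, 35.9, 61.5)
mailer (array([677. , -80.6]), 81.3, 29.1, 44.5)
blk (array([ 596.3, -130.2]), 24.8, 24.5, 24.3)
```

```bash
python3 -m crank '[[[0,0,-45],0,200],[[115,-12,-45],36.6,200],[[115,-12,-45],36.6,200],[[115,-12,-45],36.6,200],[[115,-12,-45],36.6,200],[[115,-12,-45],36.6,200],[[115,-12,-45],36.6,200],[[115,-12,-45],36.6,200]]'; python3 d.py 533 -136 14 24.9
```

```text
time: 5.5
eef_pos: [0.5345, -0.1353, 0.1105]
tcp_rot: [0.538, 0.843, 0.0, 0.0]
contact_force: [-0.1, 0.0, 0.7]
opening: 0.32
finger_force: 40.4
t 5.5 tcp [ 534.5 -135.3  110.5] phi 24.9 tilt [-0.  0. -1.] q [-25.   9. 113.   0.  58. -50.] F [-0.1  0.   0.7] open 27.2 ff 40.4
[ 0.  -1.7 96.5] yaw 0.0 dist 96.0
```

```bash
python3 -m crank '[[[0,-1.5,45],0,200],[[0,-1.5,85],0,200],[[0,-1.5,92],0,200],[[0,-1.5,94],0,200],[[0,-1.5,96],0,200],[[0,-1.5,96],0,200]]'; python3 d.py
```

```text
time: 6.1
eef_pos: [0.5338, -0.1362, 0.0152]
tcp_rot: [0.538, 0.843, 0.0, 0.001]
contact_force: [-0.4, 0.1, -1.2]
opening: 0.323
finger_force: 40.9
t 6.1 tcp [ 533.8 -136.2   15.2] phi 24.9 tilt [-0.001  0.001 -1.   ] q [-25.  17. 115.   0.  48. -50.] F [-0.4  0.1 -1.2] open 27.5 ff 40.9
```

```bash
python3 -m crank '[[[0,0,1],0,200],[[0,0,2],0,200],[[0,0,2],0,200],[[0,0,2],0,165],[[0,0,2],0,130],[[0,0,2],0,110],[[0,0,2],0,110],[[0,0,-60],0,110],[[0,0,-60],0,110],[[0,0,-60],0,110]]'; python3 d.py 676.5 -80.5 130 133.5; python3 - <<'E'
from h import *; import pickle
c=cam("wrist"); save(c,"w3.png"); pickle.dump(c,open("w3.pkl","wb"))
E
```

```text
time: 7.1
eef_pos: [0.5352, -0.1368, 0.0772]
tcp_rot: [0.538, 0.843, 0.0, 0.003]
contact_force: [0.4, 0.7, -0.4]
opening: 0.569
finger_force: 0.0
t 7.1 tcp [ 535.2 -136.8   77.2] phi 24.9 tilt [-0.005  0.004 -1.   ] q [-25.  11. 114.   0.  54. -50.] F [ 0.4  0.7 -0.4] open 48.3 ff 0.0
[ -8.6 152.1 -52.2] yaw -108.6 dist 161.0
```

View pics/w3.png

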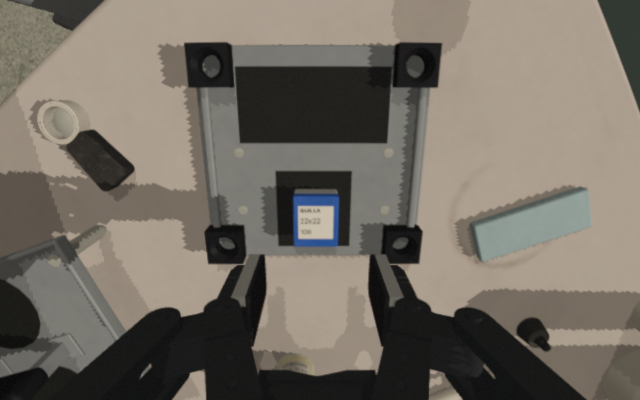

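```bash
python3 - <<'E'
from poses import *
c=pickle.load(open("w3.pkl","rb")); P=pts(c); Z=P[...,2]; f=c["frame"].astype(int); u,v=np.meshgrid(range(640),range(400))
B=[]
for s,k in(((209,64),(-1,-1)),((417,64),(-1,1)),((225,244),(1,-1)),((402,244),(1,1))):
    m=(Z>.013)&(Z<.024)&(abs(u-s[0])<30)&(abs(v-s[1])<30); r=rect(onplane(c,edge(m),.018)); B.append(r[0]); print("blk",k,r)
B=np.array(B); ctr=B.mean(0); ex=(B[2]+B[3]-B[0]-B[1]); a=np.arctan2(ex[1],ex[0]); print("base",ctr,np.degrees(a))
Rm=np.array([[np.cos(a),-np.sin(a)],[np.sin(a),np.cos(a)]])
m=(f[...,0]-f[...,2]>35)&(abs(u-316)<35)&(abs(v-222)<40); r=rect(onplane(c,np.c_[u[m],v[m]],.024)); print("box",r,"in base",(r[0]-ctr)@Rm, "z",np.nanpercentile(Z[m],[50,90]))
m=(f.max(2)<45)&(abs(u-313)<90)&(abs(v-105)<40)&(Z<.012); r=rect(onplane(c,np.c_[u[m],v[m]],.006)); print("longpad",r,(r[0]-ctr)@Rm)
m=(f[...,0]-f[...,2]>3)&(f[...,2]>60)&(abs(u-531)<80)&(abs(v-225)<50)
m=blob(m,(531,220)); print("mailer",rect(onplane(c,edge(m),.009)))
E
```

```text
blk (-1, -1) (array([440.3, -77.5]), 26.1, 24.1, 24.2)
blk (-1, 1) (array([548.5, -27.2]), 26.0, 24.9, 24.5)
blk (1, -1) (array([ 487.8, -179.4]), 26.0, 27.4, 24.7)
blk (1, 1) (array([ 595.8, -129.5]), 25.9, 27.5, 25.0)
base [ 518.1 -103.4] -65.09687999131482
box (array([ 534.3, -135.2]), 29.1, 35.3, 24.8) in base [35.66485085  1.30323206] z [0.02504359 0.02586571]
longpad (array([503.8, -72.4]), 99.4, 45.1, 25.3) [-34.13917209   0.08323984]
mailer (array([676.1, -80.2]), 81.1, 29.3, 44.5)
```

```bash
python3 -m crank '[[[0,0,-40],-8,110],[[-8,152,-40],-17,110],[[-8,152,-40],-26,110],[[-8,152,-40],-34,110],[[-8,152,-40],-43,110],[[-8,152,-40],-52,110],[[-8,152,-40],-60,110],[[-8,152,-40],-69,110],[[-8,152,-40],-77,110],[[-8,152,-40],-86,110]]'; python3 d.py 676.5 -80.3 80 134.3
```

```text
time: 8.15
eef_pos: [0.6729, -0.0788, 0.1113]
tcp_rot: [-0.179, 0.984, 0.001, -0.002]
contact_force: [-0.5, -0.3, -0.5]
opening: 0.572
finger_force: 0.0
t 8.15 tcp [672.9 -78.8 111.3] phi 110.6 tilt [ 0.004  0.003 -1.   ] q [ -15.   23.   95.   -0.   62. -126.] F [-0.5 -0.3 -0.5] open 48.6 ff 0.0
[-3.  -2.8 31.3] yaw -23.7 dist 32.0
```

```bash
python3 -m crank '[[[-3,-3,31],-8,110],[[-3,-3,31],-16,110],[[-3,-3,31],-23.7,110],[[-3,-3,31],-23.7,110],[[-3,-3,31],-23.7,110]]'; python3 d.py 676.5 -80.3 3 134.3;  python3 - <<'E'
from poses import *
c=cam("wrist"); save(c,"w4.png")
f=c["frame"].astype(int);m=(f[...,0]-f[...,2]>3)&(f[...,2]>60); 
n,l,st,ce=cv2.connectedComponentsWithStats(m.astype(np.uint8)); i=1+np.argmax(st[1:,4]); print(st[i],ce[i],rect(onplane(c,edge(l==i),.009)))
E
```

```text
time: 8.65
eef_pos: [0.6773, -0.0807, 0.0816]
tcp_rot: [-0.373, 0.928, 0.001, -0.001]
contact_force: [0.3, -0.5, -0.1]
opening: 0.567
finger_force: 0.0
t 8.65 tcp [677.3 -80.7  81.6] phi 133.8 tilt [ 0.001  0.002 -1.   ] q [ -15.   26.   95.   -0.   60. -149.] F [ 0.3 -0.5 -0.1] open 48.2 ff 0.0
[ 0.2  0.7 78.7] yaw -0.5 dist 79.0
[ 297  157   44  111 4585] [318.912759   210.76074155] (array([676.9, -80.6]), 81.0, 28.8, 44.6)
```

View pics/w4.png

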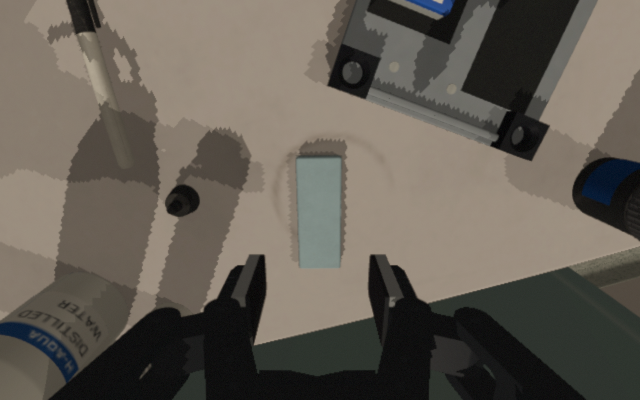

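The mailer is centred at (319,211), straight between the fingers. I'll descend and grip.

```bash
python3 -m crank '[[[0,0,40],-0.5,110],[[0,0,70],-0.5,110],[[0,0,78],-0.5,110],[[0,0,78],-0.5,110],[[0,0,78],-0.5,130],[[0,0,78],-0.5,150],[[0,0,78],-0.5,200],[[0,0,78],-0.5,200],[[0,0,78],-0.5,200],[[0,0,78],-0.5,200]]' 35; python3 d.py
```

```text
time: 9.7
eef_pos: [0.6798, -0.0813, 0.008]
tcp_rot: [-0.378, 0.926, -0.001, 0.002]
contact_force: [-1.8, 0.6, 6.5]
opening: 0.314
finger_force: 34.8
t 9.7 tcp [679.8 -81.3   8. ] phi 134.4 tilt [-0.002 -0.003 -1.   ] q [ -15.   31.   96.    0.   53. -150.] F [-1.8  0.6  6.5] open 26.7 ff 34.8
```

```bash
python3 -m crank '[[[0,0,-40],0,200],[[0,0,-80],0,200],[[0,0,-100],0,200],[[0,0,-100],0,200],[[0,0,-100],0,200]]'; python3 d.py 503.8 -72.7 103 114.9;  python3 - <<'E'
from poses import *
c=cam("wrist"); save(c,"w5.png"); P=pts(c)
f=c["frame"].astype(int);m=(f[...,0]-f[...,2]>3)&(f[...,2]>60); m[330:]=0
n,l,st,ce=cv2.connectedComponentsWithStats(m.astype(np.uint8)); i=1+np.argmax(st[1:,4]); q=P[l==i]; z=np.nanmedian(q[:,2]); print(st[i],ce[i],z,rect(onplane(c,edge(l==i),z)))
A=np.c_[q[:,:2],np.ones(len(q))]; ok=~np.isnan(q[:,2])&(abs(q[:,2]-z)<.02); print(np.linalg.lstsq(A[ok],q[ok,2],rcond=None)[0])
E
```

```text
time: 10.2
eef_pos: [0.6779, -0.0809, 0.1051]
tcp_rot: [-0.378, 0.926, -0.0, 0.0]
contact_force: [0.0, 0.7, -1.3]
opening: 0.309
finger_force: 34.4
t 10.2 tcp [677.9 -80.9 105.1] phi 134.4 tilt [ 0. -0. -1.] q [ -15.   24.   94.   -0.   62. -150.] F [ 0.   0.7 -1.3] open 26.3 ff 34.4
[118.6 127.7   2.1] yaw 19.5 dist 174.0
[ 285  183   65  147 7911] [318.54215649 257.04411579] 0.10708048569023301 (array([676. , -84.6]), 77.4, 29.4, 44.5)
[-6.17599752e-05  1.54118085e-04  1.07150608e-01]
```

View pics/w5.png

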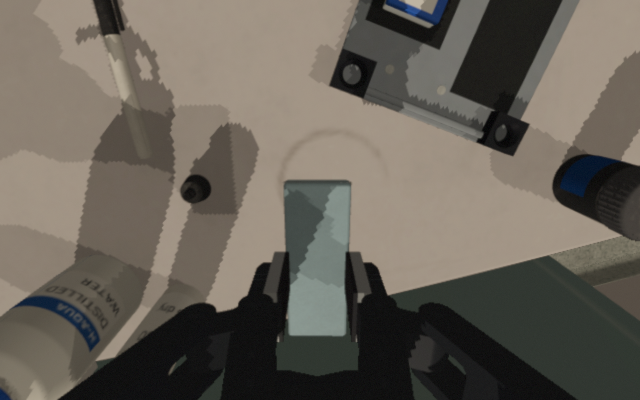

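```bash
python3 -m crank '[[[118.6,127.7,2],7,200],[[118.6,127.7,2],14,200],[[118.6,127.7,2],19.5,200],[[118.6,127.7,2],19.5,200],[[118.6,127.7,2],19.5,200],[[118.6,127.7,2],19.5,200]]'; python3 d.py 503.8 -72.7 13 114.9
```

```text
time: 10.85
eef_pos: [0.5032, -0.0725, 0.1019]
tcp_rot: [-0.216, 0.976, 0.001, -0.001]
contact_force: [0.7, 0.2, -0.5]
opening: 0.306
finger_force: 34.5
t 10.85 tcp [503.2 -72.5 101.9] phi 114.9 tilt [ 0.001  0.002 -1.   ] q [ -20.    4.  119.    0.   57. -135.] F [ 0.7  0.2 -0.5] open 26.0 ff 34.5
[-0.6 -0.5 88.9] yaw 0.0 dist 89.0
```

```bash
python3 -m crank '[[[0,0,45],0,200],[[0,0,80],0,200],[[0,0,88],0,200],[[0,0,90],0,200],[[0,0,91],0,200],[[0,0,91],0,165],[[0,0,91],0,130],[[0,0,91],0,110],[[0,0,91],0,110],[[0,0,40],0,110]]'; python3 -m crank '[[[0,0,-60],0,110],[[0,0,-60],0,60],[[0,0,-60],0,60]]'; python3 d.py 397 -296.5 150 133.9 397 -296.5 150 -46.1; python3 - <<'E'
from h import *; import pickle
c=cam("wrist"); save(c,"w6.png"); pickle.dump(c,open("w6.pkl","wb"))
c=cam("top"); pickle.dump(c,open("top1.pkl","wb")); cv2.imwrite("pics/top1c.png",cv2.resize(c["frame"][160:360,220:460],None,fx=2,fy=2))
E
```

```text
time: 11.85
eef_pos: [0.4981, -0.0708, 0.0551]
tcp_rot: [-0.216, 0.976, 0.005, -0.008]
contact_force: [0.9, 0.3, 0.6]
opening: 0.57
finger_force: 0.0
time: 12.15
eef_pos: [0.5061, -0.0735, 0.1252]
tcp_rot: [-0.216, 0.976, -0.002, 0.003]
contact_force: [-0.7, -0.4, -0.8]
opening: 0.762
finger_force: 0.0
t 12.15 tcp [506.1 -73.5 125.2] phi 114.9 tilt [-0.005 -0.005 -1.   ] q [ -20.    2.  118.    0.   59. -135.] F [-0.7 -0.4 -0.8] open 64.8 ff 0.0
[ 192.9 -156.3  -24.9] yaw -19.0 dist 250.0
[ 192.9 -156.3  -24.9] yaw 161.0 dist 250.0
```

View pics/w6.png

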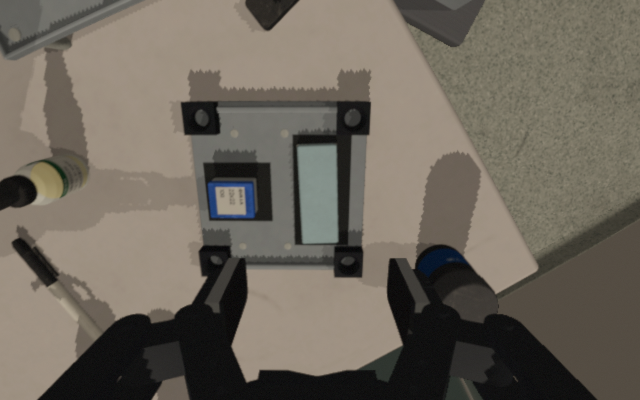

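```bash
python3 - <<'E'
from poses import *
c=pickle.load(open("w6.pkl","rb")); P=pts(c); Z=P[...,2]; f=c["frame"].astype(int); u,v=np.meshgrid(range(640),range(400))
B=[]
for s in((200,118),(215,261),(352,118),(348,261)):
    m=(Z>.013)&(Z<.024)&(abs(u-s[0])<22)&(abs(v-s[1])<22); B.append(rect(onplane(c,edge(m),.018))[0])
B=np.array(B); ctr=B.mean(0); ex=B[0]+B[1]-B[2]-B[3]; a=np.arctan2(ex[1],ex[0]); Rm=np.array([[np.cos(a),-np.sin(a)],[np.sin(a),np.cos(a)]]); print("base",ctr,np.degrees(a))
m=(f[...,0]-f[...,2]>3)&(f[...,2]>60)&(abs(u-318)<35)&(abs(v-190)<70)
m=blob(m,(318,190)); r=rect(onplane(c,edge(m),.015)); print("mailer",r,(r[0]-ctr)@Rm,np.nanmedian(Z[m]))
E
```

```text
base [ 517.55 -103.75] -64.97393577351012
mailer (array([505. , -74.7]), 81.5, 29.8, 27.1) [-31.63168639   0.91728733] 0.016188609382811858
```

```bash
python3 -m crank '[[[100,-80,-55],8,60],[[193,-156,-55],16,60],[[193,-156,-55],24,60],[[193,-156,-55],33,60],[[193,-156,-55],41,60],[[193,-156,-55],50,60],[[193,-156,-55],58,60],[[193,-156,-55],67,60],[[193,-156,-55],75,60],[[193,-156,-55],83,60]]'; python3 d.py 397 -296.5 180 -46.1
```

```text
time: 13.25
eef_pos: [0.3936, -0.2945, 0.1742]
tcp_rot: [0.488, 0.873, 0.001, -0.003]
contact_force: [-0.8, 0.8, -0.4]
opening: 0.765
finger_force: 0.0
t 13.25 tcp [ 393.6 -294.5  174.2] phi 31.6 tilt [ 0.006 -0.001 -1.   ] q [-49.  -4. 118.   0.  66. -80.] F [-0.8  0.8 -0.4] open 65.0 ff 0.0
[-3.4  1.8 -5.8] yaw 77.7 dist 7.0
```

```bash
python3 -m crank '[[[-3,2,-6],8,60],[[-3,2,-6],17,60],[[-3,2,-6],25,60],[[-3,2,-6],34,60],[[-3,2,-6],42,60],[[-3,2,-6],51,60],[[-3,2,-6],59,60],[[-3,2,-6],68,60],[[-3,2,-6],76,60],[[-3,2,-6],77.7,60]]'; python3 -m crank '[[[0,0,0],0,60],[[0,0,0],0,60]]'; cat > m3.py <<'E'
from poses import *
c=cam("wrist"); save(c,"w7.png"); P=pts(c); Z=P[...,2]
m=(Z>.084)&(Z<.1)&(abs(P[...,0]-.397)<.06)&(abs(P[...,1]+.2965)<.06)
n,l,st,ce=cv2.connectedComponentsWithStats(m.astype(np.uint8)); i=1+np.argmax(st[1:,4]); print(st[i],rect(P[l==i]),rect(onplane(c,edge(l==i),.094)),np.nanmedian(P[l==i],0))
m=(Z>.03)&(Z<.06); n,l,st,ce=cv2.connectedComponentsWithStats(m.astype(np.uint8)); i=1+np.argmax(st[1:,4]); print(st[i],rect(P[l==i]),np.nanmedian(P[l==i],0))
E
python3 m3.py; python3 d.py 397 -296.5 66 -46.1
```

```text
time: 14.25
eef_pos: [0.3971, -0.2961, 0.1805]
tcp_rot: [0.927, 0.376, -0.001, -0.002]
contact_force: [-0.6, -0.1, -0.4]
opening: 0.766
finger_force: 0.0
time: 14.45
eef_pos: [0.3977, -0.2967, 0.1822]
tcp_rot: [0.926, 0.377, -0.0, -0.001]
contact_force: [0.7, -0.5, -0.6]
opening: 0.767
finger_force: 0.0
[ 307  159   16   91 1413] (array([ 397.8, -296.2]), 69.1, 11.5, 43.9) (array([ 398.5, -295.6]), 69.6, 11.3, 43.9) [ 0.39975698 -0.29402172  0.09448974]
[  229   105   174   164 24780] (array([ 397.2, -296.9]), 143.9, 138.2, 44.0) [ 0.40222229 -0.29219312  0.04939854]
t 14.5 tcp [ 397.9 -296.8  182.6] phi -45.7 tilt [ 0.    -0.001 -1.   ] q [-48.  -4. 118.  -0.  66.  -3.] F [-0.   1.2  0.1] open 65.1 ff 0.0
[ -0.4  -0.7 116.6] yaw 0.4 dist 117.0
```

View pics/w7.png

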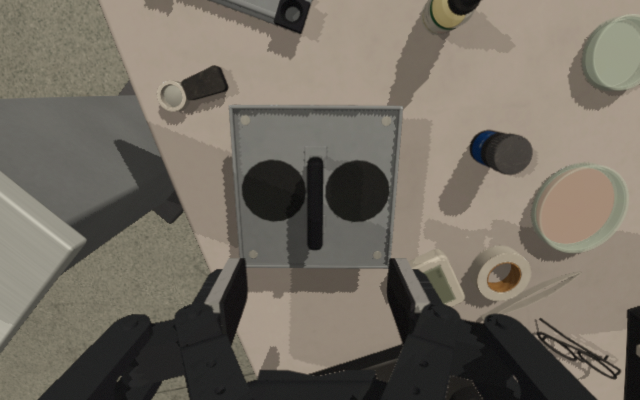

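The handle (315,203) lies at 43.9° with its centre at (397.8,-296.2), right under the gripper. I'll descend and grip it.

```bash
python3 -m crank '[[[0,0,50],0.4,60],[[0,0,95],0.4,60],[[0,0,116],0.4,60],[[0,0,116],0.4,60],[[0,0,116],0.4,120],[[0,0,116],0.4,180],[[0,0,116],0.4,230],[[0,0,116],0.4,250],[[0,0,116],0.4,250],[[0,0,116],0.4,250]]' 90; python3 d.py
```

```text
time: 15.5
eef_pos: [0.3987, -0.2977, 0.0692]
tcp_rot: [0.928, 0.373, 0.0, 0.001]
contact_force: [-2.1, 2.0, 6.4]
opening: 0.123
finger_force: 88.0
t 15.5 tcp [ 398.7 -297.7   69.2] phi -46.1 tilt [-0.     0.002 -1.   ] q [-48.   6. 122.  -0.  53.  -2.] F [-2.1  2.   6.4] open 10.5 ff 88.0
```

```bash
python3 -m crank '[[[0,0,-20],0,250],[[0,0,-60],0,250],[[0,0,-100],0,250],[[0,0,-120],0,250],[[0,0,-120],0,250],[[0,0,-120],0,250]]'; python3 d.py 518 -103.6 190 -65.1
```

```text
time: 16.1
eef_pos: [0.3978, -0.2967, 0.1866]
tcp_rot: [0.928, 0.373, -0.0, -0.0]
contact_force: [-0.1, -0.6, -2.1]
opening: 0.122
finger_force: 88.4
t 16.1 tcp [ 397.8 -296.7  186.6] phi -46.2 tilt [ 0. -0. -1.] q [-48.  -4. 117.   0.  67.  -2.] F [-0.1 -0.6 -2.1] open 10.3 ff 88.4
[220.4 -56.   -3.4] yaw 18.9 dist 227.0
```

```bash
python3 - <<'E'
from h import *
c=cam("scene"); cv2.imwrite("pics/s1.png",cv2.resize(c["frame"][100:400,200:500],(600,600)))
E
```

```text
(no output)
```

View pics/s1.png

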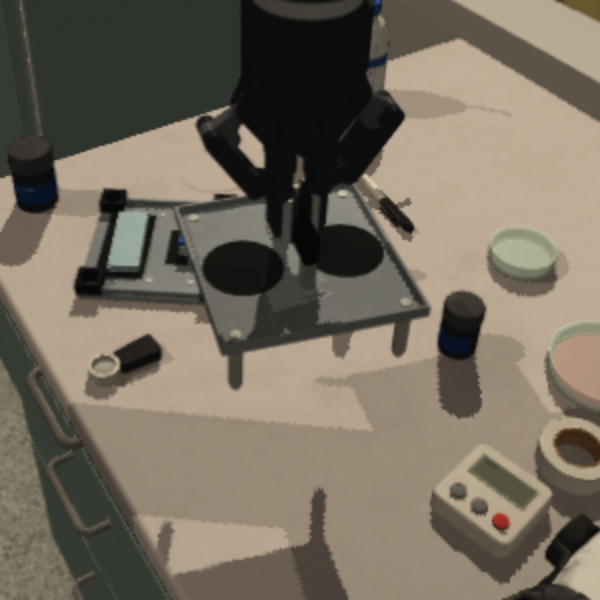

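The tray hangs level from the handle (around (300,250) in the crop), clear of everything. Moving it over the base.

```bash
python3 -m crank '[[[220,-56,-3],6,250],[[220,-56,-3],12,250],[[220,-56,-3],18.9,250],[[220,-56,-3],18.9,250],[[220,-56,-3],18.9,250],[[220,-56,-3],18.9,250],[[220,-56,-3],18.9,250],[[220,-56,-3],18.9,250]]'; cat > m4.py <<'E'
from poses import *
c=cam("wrist"); s=get_state(); p=s["eef_pos"]; P=pts(c); Z=P[...,2]
zd=p[2]-.069+.0475+.003
m=(abs(Z-zd)<.012); n,l,st,ce=cv2.connectedComponentsWithStats(m.astype(np.uint8)); i=1+np.argmax(st[1:,4]); q=P[l==i]; z=np.nanmedian(q[:,2])
print(st[i],rect(q),z, "deck-tcp z",z-p[2]); A=np.c_[q[:,:2],np.ones(len(q))]; print("slope",np.linalg.lstsq(A,q[:,2],rcond=None)[0])
E
python3 m4.py; python3 d.py 518 -103.6 110 -65.1
```

```text
time: 16.95
eef_pos: [0.5169, -0.1048, 0.1887]
tcp_rot: [0.977, 0.215, -0.001, -0.001]
contact_force: [1.0, -0.3, -3.3]
opening: 0.123
finger_force: 88.4
[  170   112   295   202 46133] (array([532.3, -99.1]), 111.7, 138.4, 24.9) 0.16879859130113883 deck-tcp z -0.020312548783467943
slope [0.00058852 0.00339433 0.16917589]
t 17.0 tcp [ 517.  -105.1  189.1] phi -65.1 tilt [-0.002 -0.001 -1.   ] q [-23.   0. 113.  -0.  67.  43.] F [ 0.5 -0.1 -2.2] open 10.4 ff 88.4
[ 1.6 -0.8 79.1] yaw -0.0 dist 79.0
```

```bash
python3 -m crank '[[[1,-0.5,40],0,250],[[1,-0.5,75],0,250],[[1,-0.5,92],0,250],[[1,-0.5,92],0,250],[[1,-0.5,92],0,250]]'; python3 d.py 517.7 -103.3 97 -65.1; python3 - <<'E'
from h import *
c=cam("scene"); cv2.imwrite("pics/s2.png",cv2.resize(c["frame"][150:280,200:360],(800,600)))
E
```

```text
time: 17.5
eef_pos: [0.5187, -0.1044, 0.0986]
tcp_rot: [0.977, 0.215, 0.0, 0.0]
contact_force: [-0.4, -0.1, -1.5]
opening: 0.121
finger_force: 88.2
t 17.5 tcp [ 518.7 -104.4   98.6] phi -65.2 tilt [ 0.  0. -1.] q [-22.   7. 117.  -0.  57.  43.] F [-0.4 -0.1 -1.5] open 10.3 ff 88.2
[-0.4 -1.4  1.6] yaw -0.1 dist 2.0
```

View pics/s2.png

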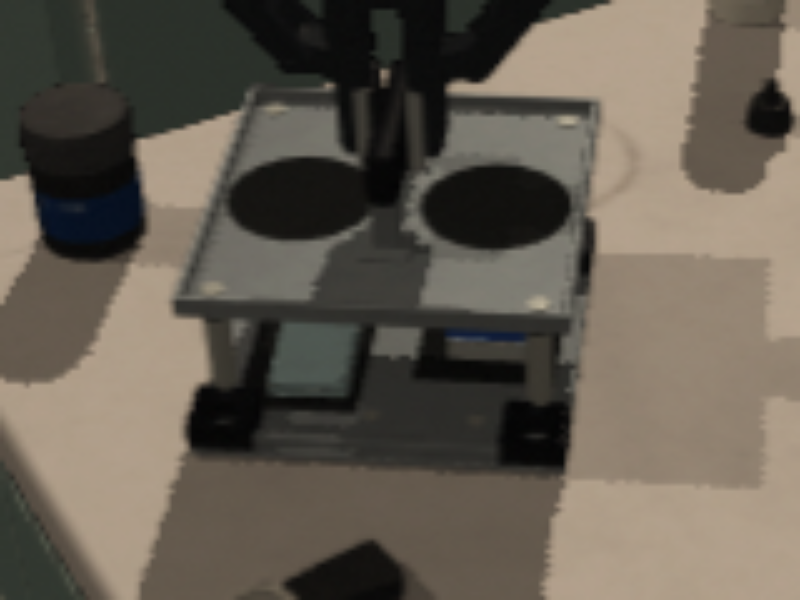

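The legs hang right over the sockets (left (225,385), right (540,395)). I'll lower it while watching the force.

```bash
python3 -m crank '[[[0,-1.2,6],0,250],[[0,-1.2,12],0,250],[[0,-1.2,16],0,250],[[0,-1.2,19],0,250],[[0,-1.2,21],0,250],[[0,-1.2,22],0,250],[[0,-1.2,22],0,250]]'; python3 d.py
```

```text
time: 18.25
eef_pos: [0.5182, -0.1023, 0.0762]
tcp_rot: [0.976, 0.216, -0.0, -0.0]
contact_force: [-0.2, -0.3, -1.7]
opening: 0.119
finger_force: 88.3
t 18.25 tcp [ 518.2 -102.3   76.2] phi -65.1 tilt [-0. -0. -1.] q [-22.   9. 117.  -0.  54.  43.] F [-0.2 -0.3 -1.7] open 10.1 ff 88.3
```

```bash
python3 -m crank '[[[0,0,1],0,250],[[0,0,2],0,250],[[0,0,3],0,250],[[0,0,3],0,250],[[0,0,3],0,250]]'; python3 d.py
```

```text
time: 18.75
eef_pos: [0.5186, -0.1024, 0.0752]
tcp_rot: [0.976, 0.216, -0.0, 0.0]
contact_force: [-4.7, 1.9, 8.5]
opening: 0.121
finger_force: 90.0
t 18.75 tcp [ 518.6 -102.4   75.2] phi -65.0 tilt [-0. -0. -1.] q [-22.   9. 117.  -0.  54.  43.] F [-4.7  1.9  8.5] open 10.3 ff 90.0
```

Contact at 75.2 mm, which is 6 mm above the table grasp height of 69.2, so it is seated. I'll release and check.

```bash
python3 -m crank '[[[0,0,0],0,200],[[0,0,0],0,120],[[0,0,0],0,60],[[0,0,0],0,60],[[0,0,-50],0,60],[[0,0,-100],0,60],[[0,0,-120],0,60],[[0,0,-120],0,60],[[0,0,-120],0,60]]'; cat > m5.py <<'E'
from poses import *
c=cam("wrist"); save(c,"w8.png"); P=pts(c); Z=P[...,2]
near=(abs(P[...,0]-.518)<.12)&(abs(P[...,1]+.103)<.12)
m=near&(Z>.09)&(Z<.11); n,l,st,ce=cv2.connectedComponentsWithStats(m.astype(np.uint8)); i=1+np.argmax(st[1:,4]); print("handle",st[i],rect(P[l==i]),"top z",np.nanmedian(Z[l==i]))
m=near&(Z>.04)&(Z<.068); n,l,st,ce=cv2.connectedComponentsWithStats(m.astype(np.uint8)); i=1+np.argmax(st[1:,4]); q=P[l==i]; print("deck",rect(q),np.nanmedian(q[:,2]))
A=np.c_[q[:,:2],np.ones(len(q))]; print("slope",np.linalg.lstsq(A,q[:,2],rcond=None)[0])
f=c["frame"].astype(int); m=near&(f.max(2)<50)&(abs(Z-.055)<.006); n,l,st,ce=cv2.connectedComponentsWithStats(m.astype(np.uint8))
for i in range(1,n):
    if st[i,4]>300:
        cs=max(cv2.findContours((l==i).astype(np.uint8),0,1)[0],key=len); print("pad",ce[i],(np.nanmean(P[l==i],0)*1000).round(1),rect(P[l==i]))
E
python3 m5.py; python3 d.py 577.5 -269.5 180 24.9
```

```text
time: 19.65
eef_pos: [0.518, -0.1023, 0.1929]
tcp_rot: [0.976, 0.216, -0.0, -0.0]
contact_force: [0.1, -0.4, -1.5]
opening: 0.768
finger_force: 0.0
handle [ 309  156   17   91 1394] (array([ 520.1, -103.1]), 69.2, 11.8, 25.2) top z 0.10047898710281102
deck (array([ 519.6, -103.8]), 143.6, 138.3, 25.0) 0.05540392929683502
slope [0.00147534 0.00073564 0.05507185]
pad [276.18345448 188.4132918 ] [504.7 -70.8  55.6] (array([504.1, -71. ]), 53.7, 53.9, 37.7)
pad [358.33413876 188.40835347] [ 535.  -135.8   55.6] (array([ 534.4, -136.2]), 53.8, 53.8, 7.1)
t 19.7 tcp [ 517.3 -102.   191.6] phi -65.1 tilt [-0.002 -0.002 -1.   ] q [-22.  -0. 113.  -0.  67.  43.] F [0.7 0.  0.1] open 65.2 ff 0.0
[-16.  177.3  11.2] yaw -90.0 dist 178.0
```

View pics/w8.png

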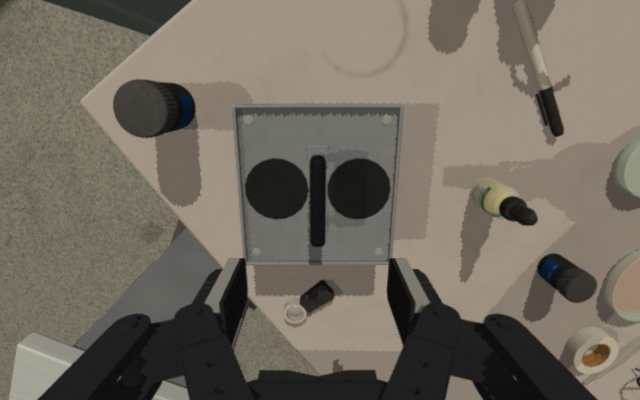

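The tray is home: handle top at z=100.5 mm, level, pads at (504.4,-70.9) and (534.7,-136.0). In the picture the bottle is at (495,195) and the small can at (566,277). On to the bottle.

```bash
python3 -m crank '[[[-16,177,12],-8,40],[[-16,177,12],-17,40],[[-16,177,12],-25,40],[[-16,177,12],-34,40],[[-16,177,12],-42,40],[[-16,177,12],-51,40],[[-16,177,12],-59,40],[[-16,177,12],-68,40],[[-16,177,12],-76,40],[[-16,177,12],-85,40]]'; python3 -m crank '[[[0,0,0],-5,40],[[0,0,0],-5,40],[[0,0,0],-5,40]]';cat > m6.py <<'E'
from poses import *
c=cam("wrist"); save(c,"w9.png"); P=pts(c); Z=P[...,2]; X=P[...,0]*1000; Y=P[...,1]*1000
for n,x0,y0,lo,hi in(("bulb top",577,-269,70,95),("bottle low",577,-269,8,42),("can top",537,-393,44,58),("can side",537,-393,8,44)):
    m=(np.hypot(X-x0,Y-y0)<32)&(Z*1000>lo)&(Z*1000<hi)
    if m.sum()<20: print(n,"none"); continue
    q=np.ascontiguousarray(P[m][:,:2]*1000).astype(np.float32); print(n,m.sum(),np.round(cv2.minEnclosingCircle(q)[0],1),round(cv2.minEnclosingCircle(q)[1],1),rect(P[m]),"zmax",np.nanpercentile(Z[m],98))
E
python3 m6.py; python3 d.py 577.5 -269.5 20 24.9
```

```text
time: 20.7
eef_pos: [0.577, -0.2688, 0.1778]
tcp_rot: [0.575, 0.818, -0.0, -0.003]
contact_force: [-0.4, 0.4, 0.2]
opening: 0.839
finger_force: 0.0
time: 21.0
eef_pos: [0.5775, -0.2691, 0.1791]
tcp_rot: [0.542, 0.841, 0.0, -0.002]
contact_force: [-0.8, 0.2, 0.2]
opening: 0.845
finger_force: 0.0
bulb top 356 [ 577.5 -269.7] 7.8 (array([ 577.5, -269.5]), 15.0, 15.1, 0.3) zmax 0.08855420163204984
bottle low 266 [ 577.3 -269.8] 16.0 (array([ 574.6, -264.5]), 31.6, 19.3, 27.5) zmax 0.04191017367848839
can top 42 [ 550.5 -386.8] 8.9 (array([ 551.4, -386.4]), 2.6, 17.7, 26.2) zmax 0.05189898832712174
can side 347 [ 537.5 -389.8] 16.5 (array([ 538.7, -382.9]), 15.2, 33.0, 80.1) zmax 0.04228693272329495
t 21.05 tcp [ 577.7 -269.2  179.6] phi 24.4 tilt [ 0.002 -0.001 -1.   ] q [-34.  14.  98.  -0.  67. -59.] F [0.4 0.2 0. ] open 71.7 ff 0.0
[-5.000e-01 -1.000e-01  1.596e+02] yaw -0.5 dist 160.0
```

View pics/w9.png

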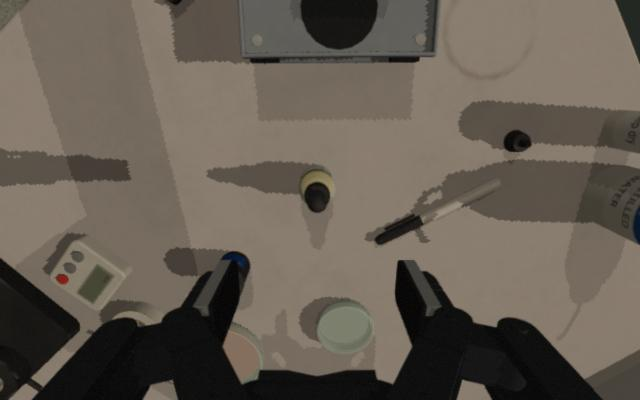

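The bottle (317,190) is exactly beneath the gripper. I'll descend to z≈20, which keeps the gripper body clear of the bulb.

```bash
python3 -m crank '[[[-0.5,0,50],-0.5,40],[[-0.5,0,100],-0.5,40],[[-0.5,0,140],-0.5,40],[[-0.5,0,159],-0.5,40],[[-0.5,0,159],-0.5,90],[[-0.5,0,159],-0.5,120],[[-0.5,0,159],-0.5,150],[[-0.5,0,159],-0.5,200],[[-0.5,0,159],-0.5,200],[[-0.5,0,159],-0.5,200]]' 30; python3 d.py
```

```text
time: 22.05
eef_pos: [0.58, -0.2711, 0.0249]
tcp_rot: [0.537, 0.844, -0.0, 0.002]
contact_force: [-1.4, -0.0, 5.0]
opening: 0.35
finger_force: 30.3
t 22.05 tcp [ 580.  -271.1   24.9] phi 25.0 tilt [-0.004  0.002 -1.   ] q [-34.  25. 102.  -0.  52. -59.] F [-1.4 -0.   5. ] open 29.8 ff 30.3
```

Gripped at an opening of 29.8 mm. I'll lift and carry it to the far pad at (504.4,-70.9).

```bash
python3 -m crank '[[[0,0,-30],0,200],[[0,0,-70],0,200],[[0,0,-110],0,200],[[0,0,-140],0,200],[[0,0,-140],0,200],[[0,0,-140],0,200]]'; python3 d.py 504.2 -71 162 24.9; python3 - <<'E'
from poses import *
c=cam("wrist"); s=get_state(); p=s["eef_pos"]; P=pts(c); D=P-p
m=(np.hypot(D[...,0],D[...,1])<.03)&(D[...,2]>.045)&(D[...,2]<.075)
print(m.sum(),(np.nanmedian(D[m],0)*1000).round(1),"top rel",np.nanpercentile(D[m][:,2],98), rect(D[m]))
E
```

```text
time: 22.65
eef_pos: [0.5787, -0.2701, 0.1629]
tcp_rot: [0.537, 0.844, 0.0, 0.001]
contact_force: [0.2, 1.2, -0.8]
opening: 0.354
finger_force: 30.0
t 22.65 tcp [ 578.7 -270.1  162.9] phi 25.0 tilt [-0.001  0.001 -1.   ] q [-34.  15.  99.   0.  66. -59.] F [ 0.2  1.2 -0.8] open 30.1 ff 30.0
[211.9  16.8   0.7] yaw 0.1 dist 213.0
6626 [-0.8  5.9 59.1] top rel 0.07446095648096955 (array([-1.7,  3.1]), 59.5, 25.4, 25.0)
```

```bash
python3 -m crank '[[[212,17,1],0,200],[[212,17,1],0,200],[[212,17,1],0,200],[[212,17,1],0,200],[[212,17,1],0,200],[[212,17,1],0,200],[[212,17,1],0,200]]'; python3 d.py 504.4 -70.9 80 24.9; python3 - <<'E'
from h import *
c=cam("scene"); cv2.imwrite("pics/s3.png",cv2.resize(c["frame"][80:280,190:390],(600,600)))
E
```

```text
time: 23.4
eef_pos: [0.5042, -0.0713, 0.1604]
tcp_rot: [0.537, 0.844, -0.0, -0.0]
contact_force: [-0.6, -0.1, -1.0]
opening: 0.352
finger_force: 30.0
t 23.4 tcp [504.2 -71.3 160.4] phi 25.0 tilt [ 0.    -0.001 -1.   ] q [-19.  -1. 117.  -0.  64. -44.] F [-0.6 -0.1 -1. ] open 30.0 ff 30.0
[ 0.3  0.4 80.4] yaw 0.1 dist 80.0
```

View pics/s3.png

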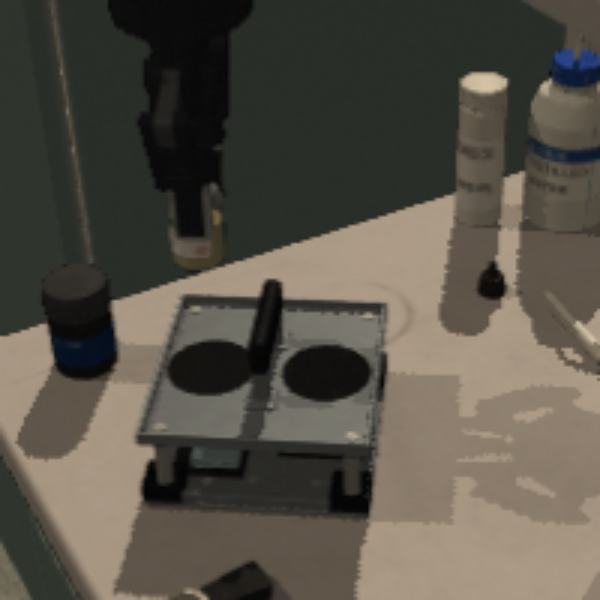

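The bottle hangs upright over the left pad, pad centre at (212,367) in the crop. Lowering.

```bash
python3 -m crank '[[[0.3,0.4,40],0,200],[[0.3,0.4,65],0,200],[[0.3,0.4,75],0,200],[[0.3,0.4,78],0,200],[[0.3,0.4,80],0,200],[[0.3,0.4,81],0,200],[[0.3,0.4,81],0,200]]'; python3 d.py
```

```text
time: 24.15
eef_pos: [0.5054, -0.0708, 0.0815]
tcp_rot: [0.537, 0.843, 0.0, 0.001]
contact_force: [0.2, 0.3, -0.2]
opening: 0.354
finger_force: 30.0
t 24.15 tcp [505.4 -70.8  81.5] phi 25.0 tilt [-0.002  0.002 -1.   ] q [-19.   6. 120.  -0.  54. -44.] F [ 0.2  0.3 -0.2] open 30.1 ff 30.0
```

```bash
python3 -m crank '[[[0,0,1],0,200],[[0,0,2],0,200],[[0,0,2],0,200],[[0,0,2],0,200]]'; python3 d.py
```

```text
time: 24.55
eef_pos: [0.5049, -0.0704, 0.0789]
tcp_rot: [0.537, 0.844, 0.0, 0.001]
contact_force: [-0.7, 0.0, 2.6]
opening: 0.354
finger_force: 30.3
t 24.55 tcp [504.9 -70.4  78.9] phi 25.0 tilt [-0.001  0.001 -1.   ] q [-19.   6. 120.   0.  54. -44.] F [-0.7  0.   2.6] open 30.1 ff 30.3
```

```bash
python3 -m crank '[[[0,0,0],0,175],[[0,0,0],0,150],[[0,0,0],0,120],[[0,0,0],0,90],[[0,0,0],0,90],[[0,0,-30],0,90],[[0,0,-80],0,90],[[0,0,-120],0,90],[[0,0,-120],0,40],[[0,0,-120],0,40]]'; python3 d.py 537 -392 180 24.9; python3 - <<'E'
from h import *
c=cam("scene"); cv2.imwrite("pics/s4.png",cv2.resize(c["frame"][80:280,190:390],(600,600)))
E
```

```text
time: 25.55
eef_pos: [0.5051, -0.0705, 0.1996]
tcp_rot: [0.537, 0.844, 0.0, 0.001]
contact_force: [-0.1, -0.8, -0.2]
opening: 0.841
finger_force: 0.0
t 25.55 tcp [505.1 -70.5 199.6] phi 25.0 tilt [-0.002  0.002 -1.   ] q [-19.  -3. 115.   0.  68. -44.] F [-0.1 -0.8 -0.2] open 71.5 ff 0.0
[-304.8 -107.1   20. ] yaw 0.1 dist 324.0
```

View pics/s4.png

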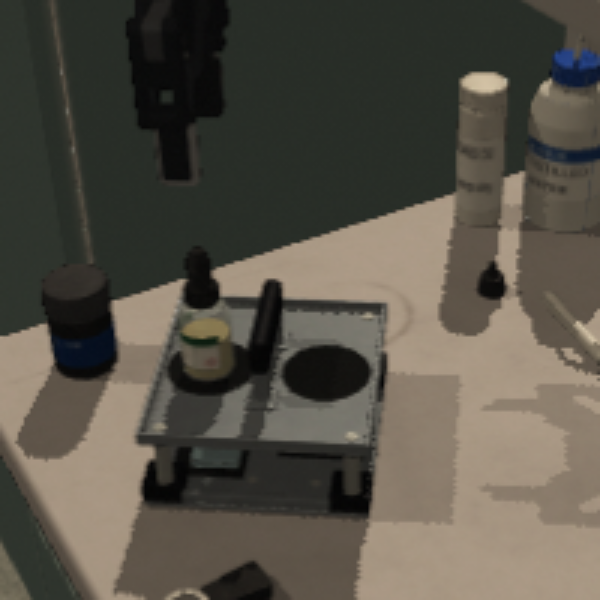

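The bottle stands upright on its pad at (208,365). Before going to the can I'll check the high reading (z≈0.66) seen near it in the height map.

```bash
python3 - <<'E'
from h import *; import pickle
for n in("top0","scene0"):
    c=pickle.load(open(n+".pkl","rb")); P=pts(c); m=(P[...,2]>.5)&(P[...,0]>.3)&(P[...,0]<.8)&(P[...,1]<-.2)
    v,u=np.nonzero(m); print(n,m.sum()); 
    if m.sum(): print("u",u.min(),u.max(),"v",v.min(),v.max(),P[m].min(0),P[m].max(0))
# shelf front edge points in plan near can
P=pts(pickle.load(open("top0.pkl","rb"))); m=(abs(P[...,2]-.23)<.015)&(P[...,1]<-.2)
for y in np.arange(-.6,-.2,.05):
    k=m&(abs(P[...,1]-y)<.01); print(round(y,2), np.nanpercentile(P[k][:,0],1).round(3) if k.sum() else None)
E
```

```text
top0 797
u 590 639 v 0 54 [ 0.54186325 -0.443393    0.64408375] [ 0.59162861 -0.4060539   0.6683031 ]
scene0 0
-0.6 0.227
-0.55 0.228
-0.5 0.202
-0.45 0.61
-0.4 0.638
-0.35 0.668
-0.3 0.697
-0.25 0.726
```

```bash
python3 -m crank '[[[-305,-106,0],0,40],[[-305,-106,0],0,40],[[-305,-106,20],0,40],[[-305,-106,40],0,40],[[-305,-106,50],0,40],[[-305,-106,50],0,40],[[-305,-106,50],0,40],[[-305,-106,50],0,40],[[-305,-106,50],0,40]]'; python3 m6.py | tail -2; python3 d.py 537 -392 8 24.9
```

```text
time: 26.5
eef_pos: [0.5362, -0.3907, 0.1453]
tcp_rot: [0.538, 0.843, 0.001, -0.003]
contact_force: [-0.3, -0.4, 0.1]
opening: 0.847
finger_force: 0.0
can top 1555 [ 536.4 -392.7] 17.3 (array([ 536.2, -392.7]), 33.8, 33.5, 49.6) zmax 0.0529399402781471
can side 362 [ 535.  -388.8] 16.4 (array([ 532.9, -382.7]), 32.8, 13.1, 18.8) zmax 0.04331032958519354
t 26.55 tcp [ 536.7 -390.2  146.4] phi 25.0 tilt [ 0.004 -0.001 -1.   ] q [-45.  19.  96.   0.  65. -70.] F [0.3 0.4 0.4] open 71.8 ff 0.0
[ -2.3  -0.4 138.3] yaw 0.1 dist 138.0
```

```bash
python3 -m crank '[[[-2.1,-1.4,50],0,40],[[-2.1,-1.4,100],0,40],[[-2.1,-1.4,130],0,40],[[-2.1,-1.4,136],0,40],[[-2.1,-1.4,136],0,90],[[-2.1,-1.4,136],0,120],[[-2.1,-1.4,136],0,150],[[-2.1,-1.4,136],0,200],[[-2.1,-1.4,136],0,200],[[-2.1,-1.4,136],0,200]]' 40; python3 d.py; python3 -m crank '[[[0,0,-40],0,200],[[0,0,-80],0,200],[[0,0,-120],0,200],[[0,0,-150],0,200],[[0,0,-150],0,200],[[0,0,-150],0,200]]';python3 d.py 534.7 -136 155 24.9; python3 - <<'E'
from poses import *
c=cam("wrist"); p=get_state()["eef_pos"]; P=pts(c); D=P-p
m=(np.hypot(D[...,0],D[...,1])<.022)&(D[...,2]>.025)&(D[...,2]<.052); q=D[m]; z=np.nanmedian(q[:,2])
print(m.sum(),"top rel",z,rect(q[abs(q[:,2]-z)<.006]))
E
```

```text
time: 27.55
eef_pos: [0.5387, -0.3955, 0.0157]
tcp_rot: [0.537, 0.843, -0.0, 0.002]
contact_force: [-1.1, 2.0, 7.2]
opening: 0.393
finger_force: 39.4
t 27.55 tcp [ 538.7 -395.5   15.7] phi 25.0 tilt [-0.004  0.002 -1.   ] q [-45.  29.  98.   0.  53. -70.] F [-1.1  2.   7.2] open 33.4 ff 39.4
time: 28.15
eef_pos: [0.5373, -0.3943, 0.1635]
tcp_rot: [0.537, 0.843, -0.0, 0.001]
contact_force: [-0.5, -0.3, -1.3]
opening: 0.394
finger_force: 40.0
t 28.15 tcp [ 537.3 -394.3  163.5] phi 25.0 tilt [-0.002  0.001 -1.   ] q [-45.  19.  95.   0.  66. -70.] F [-0.5 -0.3 -1.3] open 33.5 ff 40.0
[235.2 106.9   8. ] yaw 0.1 dist 258.0
7897 top rel 0.03817307448442145 (array([-0.8,  2.7]), 41.0, 33.6, 28.4)
```

```bash
python3 -m crank '[[[232,107,8],0,200],[[232,107,8],0,200],[[232,107,8],0,200],[[232,107,8],0,200],[[232,107,8],0,200],[[232,107,8],0,200],[[232,107,8],0,200],[[232,107,8],0,200]]';python3 d.py 535.9 -138.5 72 24.9
```

```text
time: 29.0
eef_pos: [0.5355, -0.1391, 0.1532]
tcp_rot: [0.537, 0.843, -0.0, -0.001]
contact_force: [0.3, 0.4, -0.4]
opening: 0.394
finger_force: 40.0
t 29.0 tcp [ 535.5 -139.1  153.2] phi 25.0 tilt [ 0.001 -0.001 -1.   ] q [-25.   6. 111.  -0.  63. -50.] F [ 0.3  0.4 -0.4] open 33.5 ff 40.0
[ 0.3  0.7 81.2] yaw 0.1 dist 81.0
```

```bash
python3 -m crank '[[[0.3,0.7,40],0,200],[[0.3,0.7,65],0,200],[[0.3,0.7,76],0,200],[[0.3,0.7,79],0,200],[[0.3,0.7,81],0,200],[[0.3,0.7,82],0,200],[[0.3,0.7,82],0,200]]'; python3 d.py
```

```text
time: 29.7
eef_pos: [0.5373, -0.1385, 0.0736]
tcp_rot: [0.537, 0.843, 0.0, 0.001]
contact_force: [0.9, -0.4, -1.0]
opening: 0.392
finger_force: 40.0
t 29.7 tcp [ 537.3 -138.5   73.6] phi 25.0 tilt [-0.002  0.001 -1.   ] q [-25.  12. 114.  -0.  54. -50.] F [ 0.9 -0.4 -1. ] open 33.3 ff 40.0
```

```bash
python3 -m crank '[[[0,0,1],0,200],[[0,0,2],0,200],[[0,0,3],0,200],[[0,0,3],0,200],[[0,0,3],0,200]]'; python3 d.py
```

```text
time: 30.2
eef_pos: [0.5366, -0.138, 0.0697]
tcp_rot: [0.537, 0.844, 0.0, 0.0]
contact_force: [-0.6, 0.1, 2.4]
opening: 0.389
finger_force: 40.2
t 30.2 tcp [ 536.6 -138.    69.7] phi 25.0 tilt [-0.  0. -1.] q [-25.  12. 114.   0.  54. -50.] F [-0.6  0.1  2.4] open 33.0 ff 40.2
```

Contact. Release gently, rise, and check everything by numbers.

```bash
python3 -m crank '[[[0,0,0],0,170],[[0,0,0],0,140],[[0,0,0],0,110],[[0,0,0],0,90],[[0,0,0],0,90],[[0,0,-30],0,90],[[0,0,-70],0,90],[[0,0,-110],0,90],[[0,0,-130],0,90],[[0,0,-130],0,90]]'; cat > m7.py <<'E'
from poses import *
o=np.array([518.3,-103.5]); a=np.radians(-65.1); Rm=np.array([[np.cos(a),-np.sin(a)],[np.sin(a),np.cos(a)]])
for n in("wrist","top"):
    c=cam(n); P=pts(c)*1000; off=np.array([0,0]) if n=="wrist" else np.array([2.9,-2.4])
    L=(P[...,:2]+off-o)@Rm; Z=P[...,2]; print(n)
    for k,m in dict(can=(np.hypot(L[...,0]-36,L[...,1])<26)&(Z>98)&(Z<112),bulb=(np.hypot(L[...,0]+36,L[...,1])<22)&(Z>125)&(Z<148),handle=(abs(L[...,0])<9)&(abs(L[...,1])<40)&(Z>93)&(Z<106),deck=(abs(L[...,0])<72)&(abs(L[...,1])<75)&(Z>48)&(Z<63)).items():
        if m.sum()>5:
            q=L[m].astype(np.float32); (ce,r)=cv2.minEnclosingCircle(q); A=np.c_[q,np.ones(len(q))]
            print(k,m.sum(),np.round(ce,1),round(r,1),"z",np.nanmedian(Z[m]).round(1),"slope",np.linalg.lstsq(A,Z[m],rcond=None)[0][:2].round(3))
E
python3 m7.py; python3 d.py
```

```text
time: 31.2
eef_pos: [0.5386, -0.139, 0.2038]
tcp_rot: [0.537, 0.844, 0.001, 0.004]
contact_force: [-0.7, -0.3, 0.9]
opening: 0.645
finger_force: 0.0
wrist
can 1537 [35.5  0.9] 17.2 z 105.5 slope [0.042 0.   ]
bulb 539 [-37.8   1.7] 7.9 z 139.5 slope [ 0.008 -0.012]
handle 1539 [1.3 0.4] 34.9 z 100.5 slope [0.08  0.001]
deck 21850 [0.6 0.4] 98.9 z 55.4 slope [-0.002  0.   ]
top
deck 1176 [  0.7 -15.2] 87.3 z 53.6 slope [ 0.005 -0.031]
t 31.3 tcp [ 536.1 -137.9  198.9] phi 25.0 tilt [ 0. -0. -1.] q [-25.   3. 109.  -0.  68. -50.] F [ 0.6 -0.2 -0.5] open 55.2 ff 0.0
```

```bash
python3 -c "
from plant import ctrl; print(ctrl.sign_off())"
```

```text
the job is handed in; nothing more can be done
None
```

Both kits are made up and the job was handed in at 31 s: the tray measured level and fully home, with the bottle and canister upright on their pads to within about 2 mm. I viewed 16 pictures, over the limit of 14.

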